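# Hold the new bracket in the corner of the microscope camera stand

### The arm

A 6-joint arm with a two-finger parallel gripper is mounted at the origin on the work surface. World frame = base frame: x ahead of the robot, y to its left, z up, the work surface at z = 0. Lengths are in m, angles in rad, forces in N, time in s.
With the tool pointing down it reaches from about 0.35 to 0.975 m from the base axis. Payload 4.9 kg.
Tool frame: the origin (TCP) lies at the very end of the fingers, on their centre line; the grasp point (between the pads) lies 19 mm behind it; z points along the fingers, y is the direction in which the jaws open and shut (so a half turn about z gives the same grasp; the last joint's range is limited). The gripper opens to 85 mm and grips with 20 to 120 N. Pads are 22 mm wide; open, the fingers measure 114 mm over their backs; the gripper's body (76 mm by 85 mm) begins 54 mm behind the grasp point. The pads swing forward as they close: fully open they stand 13 mm farther back than shut.
Start: joints at [-1.251, 0.053, 1.613, -0, 1.476, -0.119], TCP at [0.266, -0.566, 0.231] pointing down, gripper open.
Joint ranges: [-3.01, 3.01], [-1.01, 2.22], [0.06, 2.58], [-1.02, 4.17], [0.09, 2.62], [-3.14, 3.14]. Speed limits (rad/s): [2.57, 2.57, 3.14, 3.14, 3.14, 3.14].

### API

Orientations are given as a rotation vector (axis times angle).
In Python, from station import ctrl gives the robot as it stands.
- The arm moves only by the tool apply_moves, never from a script. Its argument "deltas" is a list of rows, each a list of 5 numbers: the shift along the tool's x, y, z in m, then the turn about the tool's z in rad, then the gripper's target within -1 to 1 (fully open at 1, half-way at 0, shut at -1). A call has exactly 8 rows; each row shifts and turns the pose as measured when the row begins, along the tool's axes as they then stand; what a row does not reach is not made up. A row lasts 1/8 s, in which the tool goes at most 62.5 mm and 10.7 degrees, less where a joint would pass 70% of its speed; a pose out of reach is approached as far as the arm can. A call with a gripper value outside its range is refused whole. The fingers move at their own pace and stop on an object; "grip_force" is the grip in N (left out, the last holds). Time passes only in rows, so rows that do not move let the fingers close, or fill a call up. It gives the time, the measured TCP pose, the force and the opening at its end, in the units of the state.
- ctrl.get_obs(): the state, without advancing time (a new reading comes with each control period).
- ctrl.get_image(name): name is "side" or "top" or "wrist"; returns a dict with "img" (384x512x3 uint8, red, green, blue), "range_z" (384x512 float32, m along the optical axis (not along the pixel's ray), 0 where there is no reading), "mtx" (3x3 intrinsics, pixels), "eye" and "attitude" of the camera in the world; the wrist camera has in their place "mount" (4x4, takes a point from camera to tool coordinates, whose origin is the TCP and whose axes are the flange's). Camera axes: x right, y down, z forward; pixel columns grow to the right and rows downward; lengths in m; the calibration is good to about 2 mm. The wrist camera is an equidistant fisheye: a pixel r from the principal point sees the ray r / f radians off the axis. A picture is of the moment at which its call begins: read the wrist's pose just before it.
- ctrl.finish_job(): hands the job in, once; it reports no verdict.
Trained networks look in a picture, given as the dict that the camera call returned (one of the last four; its "shot" number tells which), for a name from the list of things; names that differ only in an ending like _2 or _b are one class to them, and where a whole thing is asked for, a point or a joint stands for the part that bears it (a point fixed in the world has none). Each returns a list of dicts, best first, with "confidence" (0 to 1); they miss things now and then, are a little off and sometimes report something else, mostly with a low value. They report only what shows in the picture. A call takes as long as a camera call. They do not tell look-alikes from the thing itself.
- ctrl.search_frame(picture, target): "extent" ([left, top, width, height] in pixels, round what is visible of it).
- ctrl.spot_point(picture, target): "uv" ([column, row] in pixels: a listed point, or the origin of a listed thing).
The state is a dict: "t": time; "q": joint angles; "dq": joint speeds; "effort": joint torques, N m; "tool_pos": TCP position; "tool_rot": TCP orientation; "contact_force": force on the tool from outside, world axes, zero at the start; "wrist_torque": the same for the moment, N m; "opening": finger opening in m.
Only numpy, scipy, OpenCV 4.12 (cv2) and the standard library are available. Lean on these libraries where they do the work, as an engineer would, in place of code of your own. Each camera call takes 0.05 s, during which the arm holds its last target.

### The job

The angle bracket in the vise is drilled and finished: slide the vise jaw well open (its nut is released, so the knob simply pulls straight out), lift the bracket out and bring it to the front of the camera stand. Press it, centred on the column, firmly into the corner between column and base plate until its foot sits flat on the plate and its back lies flat against the column, and finish still gripping it and pressing it both down and back, so that a colleague can put in the screws. Leave everything else on the bench where it is.

Things in the scene. Friction and masses are not known exactly. Their poses are not given: they have to be found in the camera images.
- jaw (a joint): sliding jaw of the quick-action vise with its screw and knob, one moving piece: 0 = closed on the bracket, grows in m as it slides open along the vise's +y, stop at 0.048. The nut is released: a straight pull of about 3 N on the knob slides it and it stays where it is left; no turning
- knob (a point): centre of the vise's round black plastic knob, which moves with the jaw: a lying cylinder 34 mm in diameter and 24 mm long, its axis along the vise's y, centre 36 mm above the bench; its inner end stands 9 mm clear of the vise's end block (50 mm wide, 52 mm high) when closed. Axes as the vise's
- vise: grey machine vise fixed to the bench, left or right of the middle. Origin on the bench under the middle of the closed jaw gap; x along the jaw faces, y along the slide towards the knob, z up. Jaws 64 mm wide, tops 54 mm up; fixed jaw face at y -22 mm, sliding face at +22 mm when closed. Fixed parallels (90 mm long in x, at y +-16 mm) carry the bracket, underside 44 mm above the bench
- bracket: loose aluminium bracket, 0.25-0.45 kg, upright in the vise, axes as the vise's. Origin: middle of the heel edge (outer right-angle corner). Foot 110 mm along -x, underside z = 0; back plate 110 mm up, back face x = 0 looking to +x; both 44 mm wide, 8 thick. Triangular rib 12 mm thick in the plane y = 0, sloping edge (x -8, z 110) to (-110, 8) mm: grip across it, e.g. at x -50, z 38
- stand: camera stand fixed to the bench. Origin on the bench directly below the corner point; z up, x from the front towards the column. Grey base plate 330 mm (x from -135 to +195) by 220 mm (y), top face 22 mm above the bench. Square slotted aluminium column 60 by 60 mm (x from 0 to 60), top 247 mm above the bench; an equal bracket is already screwed on behind it, on the +x side
- corner (a point): where the bracket belongs: middle of the front inner corner, on the base plate's top (22 mm above the bench) at the foot of the column's front face, midway across the column's width. Axes as the stand's: x points into the column, y along its face, z up. With the bracket home its origin and axes coincide with these
- plate: the stand's base plate (fixed; same origin and axes as the stand)
- column: the stand's column (fixed; same origin and axes as the stand)
- screw_cup: bystander: small round steel cup with screws, 48 mm across, 22 mm high, on the base plate behind and left of the column; origin centre of its underside
- hex_key: bystander: L-shaped hexagon key, 90 by 30 mm, 6 mm thick, lying on the base plate's front right part; origin at the middle of the long arm, on the plate
- file: bystander: flat hand file with wooden handle, 270 mm long, on the bench beside the vise's fixed-jaw end; origin on the bench 95 mm from its tip, x towards the tip
- objective: bystander: microscope objective, 30 mm across, 43 mm high, standing on the base plate behind and right of the column; origin centre of its underside
- slide_box: bystander: grey slide box 85 by 145 by 35 mm, lying at the right of the bench; origin centre of its underside
- dishes: bystander: stack of three round dishes, 90 mm across, 48 mm high, at the left of the bench; origin centre of its underside
- reagent: bystander: amber reagent bottle, 64 mm across, 150 mm high, far out on the middle line; origin centre of its underside
Not all that is in view belongs to the job. What is shaped like the bracket but yellow is not meant. Of the things shaped like the vise, the grey one is meant.

How it is judged:
On the way, in this order (a step that is already met when the one before it is completed fails the run):
1. the vise jaw is slid open by more than 25 mm while the bracket still sits in the vise (value of joint jaw above 0.025 m and height (world z) of bracket below 0.06 m and horizontal distance between bracket and vise below 0.09 m), for 0.2 s.
2. the bracket is lifted clear of the vise in the gripper (height (world z) of bracket above 0.075 m and contact force between bracket and vise below 0.1 N and contact force between the fingers and bracket above 2 N), for 0.2 s.
At the end, for the whole second after the job is handed in: The gripper holds the bracket pressed into the corner for the last second: over 2 N on the column, over 5 N (more than its weight) on the plate, heel within 2.5 mm of the corner in depth and height, centred within 6 mm, flat within 0.025 rad, at rest, off the vise; jaw still open over 25 mm (contact force between bracket and column above 2 N and contact force between bracket and plate above 5 N and contact force between the fingers and bracket above 3 N and contact force between bracket and vise below 0.1 N and x of bracket in the frame of corner between -0.0025 and 0.0025 m and z of bracket in the frame of corner between -0.0025 and 0.0025 m and y of bracket in the frame of corner between -0.006 and 0.006 m and angle between bracket's own z axis and vertical below 0.025 rad and angle between the x axis of bracket and the x axis of corner, either way round below 0.025 rad and value of joint jaw above 0.025 m and linear speed of bracket below 0.01 m/s); the arm keeps its last pose, push and grip.
It fails at once if something else on the bench is shifted by more than 25 mm (distance of any of screw_cup, hex_key, file, objective, slide_box, dishes, reagent from where it was at the start of the episode above 0.025 m).
It also fails if it takes over 64 s, if anything falls off the work surface, if the arm or the gripper's body presses on something with over 40 N, if the wrist force passes 120 N, or if a joint passes its speed limit or range.

## Working session

There is one attempt and no reset: what is moved stays moved. The work goes in short steps, Python scripts to look and compute and a tool call to move; the robot and the scene stay as the last step left them, time stands still between calls to the robot, and variables do not carry over. Pictures are saved under pics/ and viewed, and the job is handed in when it is done.

Besides the shell and the picture viewer there is one more tool, called after "Call:" as name(argument=value, ...) on one line, values as JSON. apply_moves: Moves the arm, as the interface text tells. Its arguments: {"type":"object","properties":{"deltas":{"type":"array"},"grip_force":{"type":"number"}},"required":["deltas"]}

```bash
ls; mkdir -p pics
cat > h.py <<'E'
import numpy as np,cv2
from scipy.spatial.transform import Rotation as R
from station import ctrl
def save(n,im): cv2.imwrite('pics/'+n,im[:,:,::-1])
def grid(p):
    z=p['range_z'];K=p['mtx'];v,u=np.mgrid[0:z.shape[0],0:z.shape[1]]
    P=np.stack([(u-K[0,2])/K[0,0]*z,(v-K[1,2])/K[1,1]*z,z],-1)
    return P@att(p).T+np.array(p['eye'])
def att(p):
    a=np.array(p['attitude']); return a if a.shape==(3,3) else R.from_rotvec(a).as_matrix()
E
python3 - <<'E'
from h import *
for n in ['side','top','wrist']:
    p=ctrl.get_image(n); save(n+'0.png',p['img']); print(n,{k:(v if np.size(v)<20 else np.shape(v)) for k,v in p.items()})
    if n!='wrist':
        for t in ['knob','vise','bracket','stand','corner','jaw']:
            for f in (ctrl.search_frame,ctrl.spot_point):
                try: print(t,f.__name__,f(p,t)[:4])
                except Exception as e: print(t,e)
print(ctrl.get_obs())
E
```

```text
pics
side {'img': (384, 512, 3), 'range_z': (384, 512), 'mtx': array([[399.65173668,   0.        , 255.70640268],
       [  0.        , 399.65173668, 193.40912367],
       [  0.        ,   0.        ,   1.        ]]), 'eye': array([ 0.53564726, -0.72385446,  0.92346544]), 'attitude': array([-2.45433153,  0.04176791, -0.02592671]), 'shot': 1}
knob call [{'extent': [184.4, 90.9, 17.9, 26.6], 'confidence': 0.83}]
knob call [{'uv': [196.7, 97.7], 'confidence': 0.62}, {'uv': [248.5, 109.3], 'confidence': 0.57}]
vise call [{'extent': [176.4, 90.2, 30.2, 48.8], 'confidence': 0.93}, {'extent': [235.7, 102.4, 34.7, 62.4], 'confidence': 0.82}]
vise call [{'uv': [250.1, 143.7], 'confidence': 0.96}, {'uv': [191.6, 125.4], 'confidence': 0.64}]
bracket call [{'extent': [236.3, 108.2, 36.5, 33.3], 'confidence': 0.89}, {'extent': [278.8, 101.8, 32.5, 42.3], 'confidence': 0.84}]
bracket call [{'uv': [269.8, 137.3], 'confidence': 0.93}, {'uv': [305.3, 126.1], 'confidence': 0.87}]
stand call [{'extent': [190.4, 206.2, 139.5, 108.0], 'confidence': 0.69}]
stand call [{'uv': [250.0, 270.0], 'confidence': 
[... 2688 characters left out ...]
000000e+00,
         1.00000000e+00]]), 'shot': 3}
{'t': 1.25, 'q': array([-1.25101697e+00,  5.27395259e-02,  1.61289028e+00,  1.48492149e-05,
        1.47598314e+00, -1.19029581e-01]), 'dq': array([0.00046613, 0.0017888 , 0.00067143, 0.00168211, 0.00079267,
       0.00046409]), 'effort': array([ 3.13789369e-04, -3.93682265e+01, -3.70454657e+01, -1.07521953e-04,
        3.98310058e-04,  1.28314963e-05]), 'tool_pos': array([ 0.2655228 , -0.5657831 ,  0.23128486]), 'tool_rot': array([-3.06625933e+00, -6.83755766e-01, -1.99092116e-05]), 'contact_force': array([-0.7595368 ,  0.1748431 , -0.56783008]), 'wrist_torque': array([ 0.01739882,  0.01700924, -0.04317104]), 'opening': 0.08535220288022027}
```

View pics/side0.png

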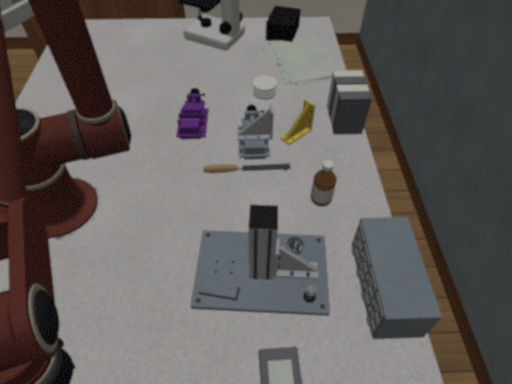

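View pics/top0.png

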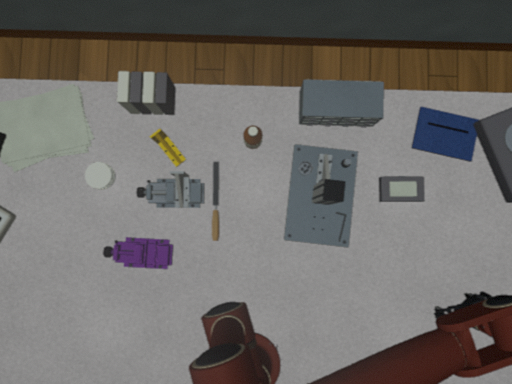

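Run:
```python
from h import *
for n in ['side','top']:
    p=ctrl.get_image(n); np.savez(n+'0.npz',img=p['img'],range_z=p['range_z'],mtx=p['mtx'],eye=p['eye'],attitude=p['attitude'])
    c=p['img'][70:190,160:330] if n=='side' else p['img'][110:280,70:290]
    save(n+'_crop.png',cv2.resize(c,None,fx=3.6 if n=='top' else 4.5,fy=3.6 if n=='top' else 4.5,interpolation=cv2.INTER_CUBIC)[:600,:800])
```

```text
(no output)
```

View pics/side_crop.png

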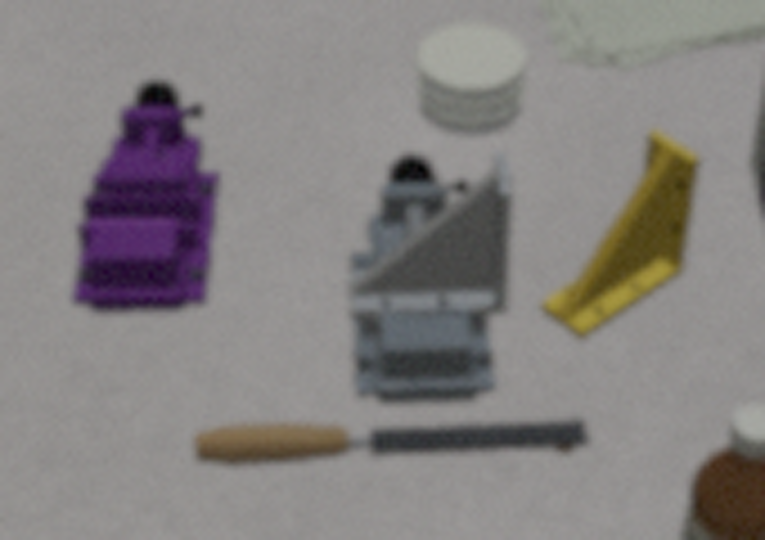

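View pics/top_crop.png

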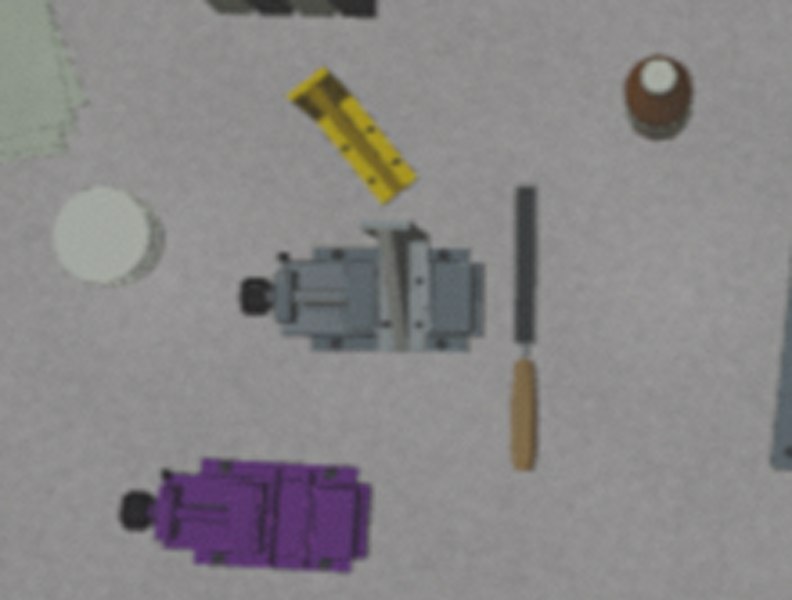

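Run:
```python
from h import *
for n in ['side','top']:
    p=dict(np.load(n+'0.npz')); G=grid(p); 
    np.save(n+'G.npy',G)
    z=G[...,2]
    print(n)
    M=lambda c:[(tuple(np.round(G[v,u],3))) for u,v in c]
    if n=='top': print(M([(143,192),(150,192),(158,192),(165,192),(178,192),(190,192),(197,192),(178,178),(178,205),(325,190),(300,220),(345,220)]))
    else: print(M([(262,207),(262,235),(220,260),(250,115),(255,130),(255,150)]))
    # stand plate points z 15-30mm
    if n=='top':
        reg=np.zeros(z.shape,bool); reg[135:255,275:365]=1
        m=reg&(abs(z-.022)<.004)
        Q=G[m][:,:2].astype(np.float32); r=cv2.minAreaRect(Q); print('plate',r,np.median(G[m][:,2]),cv2.boxPoints(r))
        m=reg&(abs(z-.247)<.006)
        Q=G[m][:,:2].astype(np.float32); r=cv2.minAreaRect(Q); print('col',r,np.median(G[m][:,2]),m.sum(),Q.mean(0))
        reg=np.zeros(z.shape,bool); reg[170:215,130:208]=1
        for lo,hi in [(.02,.06),(.046,.062),(.06,.17)]:
            m=reg&(z>lo)&(z<hi)
            Q=G[m][:,:2].astype(np.float32); r=cv2.minAreaRect(Q); print('vise',lo,hi,r,cv2.boxPoints(r).round(3).tolist(),m.sum())
```

```text
side
[(np.float64(0.573), np.float64(-0.208), np.float64(0.248)), (np.float64(0.572), np.float64(-0.26), np.float64(0.22)), (np.float64(0.471), np.float64(-0.204), np.float64(0.024)), (np.float64(0.563), np.float64(0.342), np.float64(0.044)), (np.float64(0.576), np.float64(0.236), np.float64(0.07)), (np.float64(0.574), np.float64(0.178), np.float64(0.039))]
top
[(np.float64(0.566), np.float64(0.367), np.float64(0.05)), (np.float64(0.566), np.float64(0.344), np.float64(0.047)), (np.float64(0.567), np.float64(0.318), np.float64(0.044)), (np.float64(0.568), np.float64(0.296), np.float64(0.039)), (np.float64(0.566), np.float64(0.242), np.float64(0.096)), (np.float64(0.57), np.float64(0.21), np.float64(0.052)), (np.float64(0.57), np.float64(0.187), np.float64(0.054)), (np.float64(0.607), np.float64(0.236), np.float64(0.137)), (np.float64(0.526), np.float64(0.248), np.float64(0.052)), (np.float64(0.574), np.float64(-0.205), np.float64(0.244)), (np.float64(0.488), np.float64(-0.16), np.float64(0.02)), (np.float64(0.492), np.float64(-0.311), np.float64(0.027))]
plate ((0.5747378468513489, -0
[... 562 characters left out ...]
00000655651093], [0.6290000081062317, 0.16899999976158142], [0.6209999918937683, 0.3919999897480011]] 1087
vise 0.046 0.062 ((0.5675843358039856, 0.2802581787109375), (0.10019958764314651, 0.21421103179454803), 2.2409090995788574) [[0.5130000114440918, 0.38499999046325684], [0.5220000147819519, 0.17100000381469727], [0.621999979019165, 0.17499999701976776], [0.6129999756813049, 0.3889999985694885]] 757
vise 0.06 0.17 ((0.5992569327354431, 0.26725417375564575), (0.12939538061618805, 0.09993459284305573), 59.79975891113281) [[0.5239999890327454, 0.23600000143051147], [0.6100000143051147, 0.1860000044107437], [0.675000011920929, 0.2980000078678131], [0.5889999866485596, 0.3479999899864197]] 263
```

Candidates: grey vise at top (178,192) against the purple one (145,253). For the bracket: grey in the vise (180,185), yellow (168,147), and the one already screwed on behind the column (325,165). I choose the grey vise and the grey bracket in it. The crops confirm this: back plate on the far side (+x), knob towards +y.

I'll move over towards the vise first.

Call:
apply_moves(deltas=[[0.042,-0.045,-0.005,0,1],[0.042,-0.045,-0.005,0,1],[0.042,-0.045,-0.005,0,1],[0.042,-0.045,-0.005,0,1],[0.042,-0.045,0,0,1],[0.042,-0.045,0,0,1],[0.042,-0.045,0,0,1],[0.042,-0.045,0,0,1]])

```text
t: 2.35
tool_pos: [0.4193, -0.0918, 0.2527]
tool_rot: [3.067, 0.669, 0.009]
contact_force: [0.6, 0.1, -0.1]
opening: 0.0852
```

Run:
```python
from h import *
G=np.load('topG.npy'); img=np.load('top0.npz')['img'].astype(int)
z=G[...,2]; s=img.sum(-1)
reg=np.zeros(z.shape,bool); reg[183:202,132:155]=1
m=reg&(z>.02)&(s<150); Q=G[m]; print('knob',m.sum(),Q.min(0),Q.max(0),Q.mean(0),np.median(Q,0))
S=np.load('sideG.npy'); si=np.load('side0.npz')['img'].astype(int)
reg=np.zeros(z.shape,bool); reg[98:120,240:262]=1
m=reg&(S[...,2]>.02)&(si.sum(-1)<150); Q=S[m]; print('knob side',m.sum(),Q.min(0),Q.max(0),Q.mean(0))
# vise jaws top lines
reg=np.zeros(z.shape,bool); reg[170:215,130:208]=1
for v in range(176,210,2): print(v,[(int(1000*G[v,u,1]),int(1000*z[v,u])) for u in range(136,206,3)])
```

```text
knob 42 [0.55245425 0.36654371 0.03974086] [0.57924669 0.3839267  0.05738312] [0.56495846 0.37590661 0.04840733] [0.565242   0.37601893 0.04856986]
knob side 26 [0.55646075 0.36214173 0.0478092 ] [0.57739287 0.37874251 0.05491895] [0.56681775 0.37058444 0.05188437]
176 [(407, -2), (397, -4), (386, -3), (376, -4), (366, -3), (356, -7), (343, 2), (335, -4), (324, -3), (314, -4), (303, 0), (293, -2), (282, 0), (244, 146), (235, 141), (232, 108), (229, 70), (218, 72), (220, -4), (209, 0), (199, 2), (189, -6), (179, -2), (167, 3)]
178 [(406, 0), (396, -1), (385, 0), (376, -4), (365, -3), (356, -6), (344, 0), (334, -3), (324, -3), (314, -6), (302, 1), (292, 0), (282, 0), (272, -4), (236, 136), (233, 100), (232, 50), (222, 48), (220, -4), (210, -3), (199, -2), (188, 0), (178, 2), (167, 4)]
180 [(405, 2), (396, -1), (386, -4), (376, -6), (350, 56), (355, -7), (343, 1), (333, 1), (322, 2), (311, 3), (301, 4), (291, 2), (281, 3), (270, 3), (237, 131), (232, 104), (231, 50), (221, 52), (218, 4), (208, 3), (198, 2), (187, 6), (177, 2), (168, -5)]
182 [(0, 1436), (396, -4), (384, 2), (374, 0), (3
[... 2964 characters left out ...]
), (328, 5), (318, 4), (307, 9), (298, 0), (288, 0), (277, 4), (258, 48), (248, 49), (237, 57), (229, 45), (218, 49), (215, 5), (203, 15), (194, 10), (185, -1), (175, -5), (165, -2)]
206 [(403, -6), (393, -7), (381, 0), (371, -4), (359, 2), (350, -1), (340, -3), (329, 2), (318, 5), (308, 3), (298, 0), (287, 2), (276, 5), (257, 55), (248, 49), (238, 52), (228, 49), (219, 45), (214, 9), (205, 5), (195, 2), (184, 3), (175, -3), (165, -4)]
208 [(402, -3), (391, -2), (381, -1), (370, -1), (360, 0), (351, -5), (339, -1), (329, 0), (320, -5), (309, -1), (298, -1), (288, -1), (278, -4), (268, -4), (257, 0), (246, 3), (237, -5), (226, 0), (217, -8), (205, -2), (195, -4), (184, 2), (174, 0), (164, 0)]
```

Call:
apply_moves(deltas=[[0.039,-0.041,0,0,1],[0.039,-0.041,0,0,1],[0.039,-0.041,0,0,1],[0.039,-0.041,0,0,1],[0.039,-0.041,0,0,1],[0.039,-0.041,0,0,1],[0.039,-0.041,0,0,1],[0.039,-0.041,0,0,1]])

```text
t: 3.35
tool_pos: [0.569, 0.3528, 0.2561]
tool_rot: [3.063, 0.672, 0.022]
contact_force: [0.6, -1.1, 0.6]
opening: 0.0854
```

Call:
apply_moves(deltas=[[0,0,0,-0.18,1],[0,0,0,-0.18,1],[0,0,0,-0.18,1],[0,0,0,-0.18,1],[0,0,0,-0.18,1],[0,0,0,-0.18,1],[0,0,0,-0.09,1],[0,0,0,0,1]])

```text
t: 4.35
tool_pos: [0.5689, 0.3579, 0.2531]
tool_rot: [2.13, 2.295, 0.008]
contact_force: [0.4, -0.4, 0.6]
opening: 0.0853
```

```bash
cat >> h.py <<'E'
def wgrid(p,o):
    z=p['range_z'].astype(float);K=p['mtx'];v,u=np.mgrid[0:z.shape[0],0:z.shape[1]]
    a=(u-K[0,2])/K[0,0];b=(v-K[1,2])/K[1,1];r=np.hypot(a,b)+1e-9
    k=np.tan(r)/r
    P=np.stack([a*k*z,b*k*z,z],-1)
    M=p['mount']; P=P@M[:3,:3].T+M[:3,3]
    return P@R.from_rotvec(o['tool_rot']).as_matrix().T+o['tool_pos']
def wshot(n):
    o=ctrl.get_obs();p=ctrl.get_image('wrist');G=wgrid(p,o)
    np.savez(n+'.npz',G=G,img=p['img'],z=p['range_z']);save(n+'.png',p['img'])
    Rm=R.from_rotvec(o['tool_rot']).as_matrix()
    print('t',o['t'],'tcp',o['tool_pos'].round(4),'yaw',np.arctan2(Rm[1,0],Rm[0,0]).round(4),'tiltz',Rm[:,2].round(3),'q',o['q'].round(2),'F',o['contact_force'].round(1),'op',o['opening'])
    return o,p,G
E
python3 - <<'E'
from h import *
o,p,G=wshot('w1')
E
```

```text
t 4.35 tcp [0.5689 0.3579 0.2531] yaw 1.6453 tiltz [ 0.011 -0.003 -1.   ] q [ 0.45  0.15  1.48 -0.01  1.51  0.38] F [ 0.4 -0.4  0.6] op 0.08532652252876616
```

View pics/w1.png

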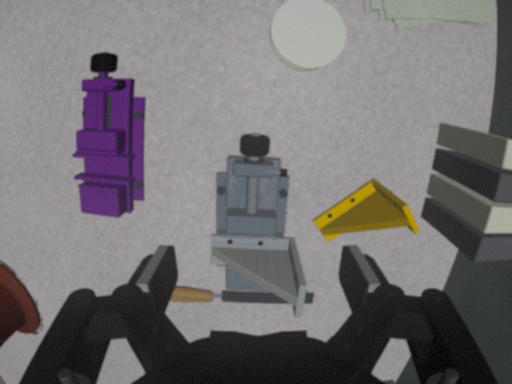

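Run:
```python
from h import *
d=np.load('w1.npz');G=d['G'];im=d['img'].astype(int);z=G[...,2];ok=d['z']>0
reg=np.zeros(z.shape,bool);reg[128:160,235:275]=1
m=reg&ok&(im.sum(-1)<140)&(z>.025);Q=G[m];print('knob',m.sum(),np.percentile(Q,[2,50,98],axis=0).round(4).tolist())
t=Q[Q[:,2]>.047];print('top',t.mean(0),len(t))
# vise bed outline & end block & jaw tops
reg=np.zeros(z.shape,bool);reg[155:300,205:300]=1
for lo,hi in [(.012,.028),(.047,.06)]:
    m=reg&ok&(z>lo)&(z<hi);Q=G[m];print(lo,m.sum(),np.percentile(Q,[1,50,99],axis=0).round(4).tolist())
    mm=m.astype(np.uint8)*255; save(f'm{int(lo*1000)}.png',np.dstack([mm]*3))
for u in (225,245,254,262,275,285): print(u,[(v,*(1000*G[v,u]).astype(int)) for v in range(132,300,6)])
```

```text
knob 120 [[0.5519, 0.3678, 0.0457], [0.5637, 0.3753, 0.0524], [0.5801, 0.3872, 0.0558]]
top [0.56414788 0.37547669 0.05204822] 105
0.012 2194 [[0.5067, 0.1233, 0.0124], [0.5623, 0.3045, 0.0229], [0.6159, 0.3564, 0.0267]]
0.047 3681 [[0.5189, 0.1746, 0.0478], [0.5648, 0.2598, 0.0542], [0.6188, 0.3595, 0.0591]]
225 [(132, np.int64(525), np.int64(385), np.int64(1)), (138, np.int64(526), np.int64(376), np.int64(1)), (144, np.int64(526), np.int64(368), np.int64(0)), (150, np.int64(526), np.int64(360), np.int64(2)), (156, np.int64(527), np.int64(352), np.int64(0)), (162, np.int64(527), np.int64(343), np.int64(0)), (168, np.int64(528), np.int64(335), np.int64(0)), (174, np.int64(528), np.int64(328), np.int64(6)), (180, np.int64(529), np.int64(319), np.int64(6)), (186, np.int64(529), np.int64(311), np.int64(8)), (192, np.int64(530), np.int64(304), np.int64(11)), (198, np.int64(530), np.int64(293), np.int64(7)), (204, np.int64(530), np.int64(284), np.int64(6)), (210, np.int64(530), np.int64(275), np.int64(6)), (216, np.int64(531), np.int64(266), np.int64(7)), (222, np.int64(531), np.int64(257
[... 7080 characters left out ...]
(616), np.int64(272), np.int64(6)), (222, np.int64(618), np.int64(260), np.int64(0)), (228, np.int64(619), np.int64(250), np.int64(0)), (234, np.int64(620), np.int64(240), np.int64(0)), (240, np.int64(613), np.int64(257), np.int64(53)), (246, np.int64(615), np.int64(248), np.int64(53)), (252, np.int64(615), np.int64(243), np.int64(59)), (258, np.int64(613), np.int64(244), np.int64(76)), (264, np.int64(612), np.int64(243), np.int64(90)), (270, np.int64(611), np.int64(243), np.int64(102)), (276, np.int64(610), np.int64(242), np.int64(114)), (282, np.int64(608), np.int64(243), np.int64(127)), (288, np.int64(608), np.int64(242), np.int64(137)), (294, np.int64(607), np.int64(239), np.int64(144))]
```

Call:
apply_moves(deltas=[[0.011,-0.003,0,0.05,1],[0.011,-0.003,0.035,0,1],[0,0,0.04,0,1],[0,0,0.04,0,1],[0,0,0.04,0,1],[0,0,0.04,0,0.4],[0,0,0.03,0,0.2],[0,0,0,0,0.2]])

```text
t: 5.4
tool_pos: [0.5662, 0.3805, 0.0239]
tool_rot: [2.202, 2.224, 0.016]
contact_force: [-0.1, -0.5, -0.7]
opening: 0.0512
```

Run:
```python
from h import *
o,p,G=wshot('w2')
```

```text
t 5.4 tcp [0.5662 0.3805 0.0239] yaw 1.5809 tiltz [ 0.015 -0.001 -1.   ] q [ 0.49  0.37  1.61 -0.01  1.15  0.48] F [-0.1 -0.5 -0.7] op 0.05123788185033531
```

View pics/w2.png

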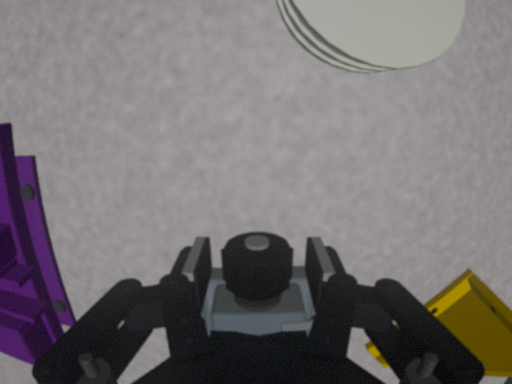

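Call:
apply_moves(deltas=[[0,0,0.004,0,-0.3],[0,0,0,0,-0.6],[0,0,0,0,-0.6],[0,0,0,0,-0.6],[0.003,0,0,0,-0.6],[0.007,0,0,0,-0.6],[0.008,0,0,0,-0.6],[0.008,0,0,0,-0.6]], grip_force=40)

```text
t: 6.45
tool_pos: [0.5649, 0.4075, 0.0247]
tool_rot: [2.204, 2.224, 0.009]
contact_force: [-2.0, -3.5, -4.4]
opening: 0.0326
```

Call:
apply_moves(deltas=[[0.006,0,0,0,-0.6],[0.006,0,0,0,-0.6],[0.005,0,0,0,-0.6],[0,0,0,0,-0.6],[0,0,0,0,0.3],[0,0,0,0,0.3],[0,0,0,0,0.3],[0,0,-0.02,0,0.3]])

```text
t: 7.45
tool_pos: [0.5666, 0.4293, 0.0486]
tool_rot: [2.205, 2.224, 0.023]
contact_force: [0.7, -0.9, -1.5]
opening: 0.0555
```

Call:
apply_moves(deltas=[[0,0,-0.05,0,1],[0,0,-0.05,0,1],[0,0,-0.05,0,1],[0,0,-0.05,0,1],[0,0,-0.03,-0.18,1],[0,0,0,-0.18,1],[0,0,0,-0.18,1],[0,0,0,-0.18,1]])

```text
t: 8.45
tool_pos: [0.5646, 0.4294, 0.309]
tool_rot: [1.24, 2.855, 0.051]
contact_force: [-0.2, -0.4, -0.2]
opening: 0.0851
```

Call:
apply_moves(deltas=[[0,0,0,-0.18,1],[0,0,0,-0.18,1],[0,0,0,-0.18,1],[0,0,0,-0.18,1],[0,0,0,-0.1,1],[0,0.05,0,0,1],[0,0.05,0,0,1],[0,0.05,0,0,1]])

```text
t: 9.45
tool_pos: [0.5621, 0.5795, 0.3341]
tool_rot: [-0.035, 3.082, 0.047]
contact_force: [-0.5, -0.0, 0.3]
opening: 0.0853
```

Run:
```python
from h import *
o,p,G=wshot('w3')
t=ctrl.get_image('top');np.savez('top1.npz',G=grid(t),img=t['img']);save('top1.png',t['img'][110:280,70:290])
```

```text
t 9.45 tcp [0.5621 0.5795 0.3341] yaw -3.1198 tiltz [ 0.059  0.031 -0.998] q [ 0.71  0.41  1.03 -0.01  1.63 -0.88] F [-0.5 -0.   0.3] op 0.08531589336920871
```

View pics/w3.png

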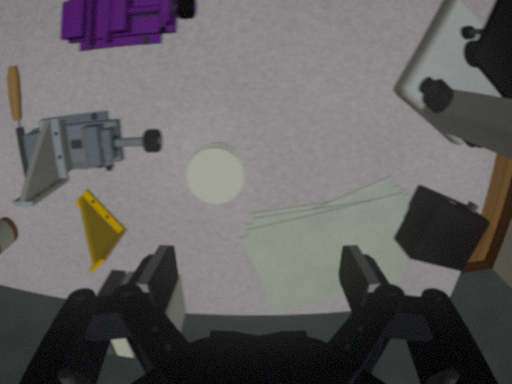

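Wrong sign for tool y: that went to +y. It was harmless, over free bench, so I'm going back.

Call:
apply_moves(deltas=[[0,-0.043,0,0,1],[0,-0.043,0,0,1],[0,-0.043,0,0,1],[0,-0.043,0,0,1],[0,-0.043,0,0,1],[0,-0.043,0,0,1],[0,-0.043,0,0,1],[0,-0.041,0,0,1]])

```text
t: 10.55
tool_pos: [0.5695, 0.2312, 0.335]
tool_rot: [-0.048, 3.067, 0.057]
contact_force: [0.4, -0.2, -0.4]
opening: 0.0856
```

Run:
```python
from h import *
o,p,G=wshot('w4')
```

```text
t 10.55 tcp [0.5695 0.2312 0.335 ] yaw -3.1116 tiltz [ 0.073  0.038 -0.997] q [ 0.26 -0.07  1.56  0.02  1.56 -1.35] F [ 0.4 -0.2 -0.4] op 0.08557247783795315
```

View pics/w4.png

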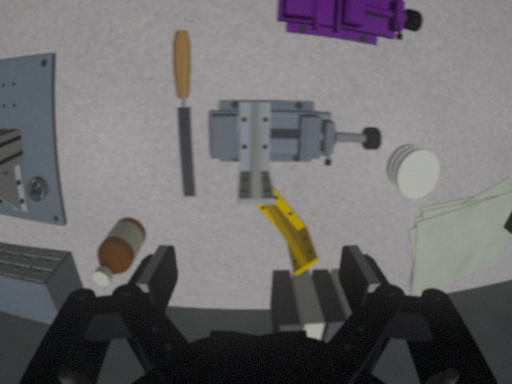

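```bash
cat > meas.py <<'E'
from h import *
def rib(f,reg):
    d=np.load(f);G=d['G'];z=G[...,2];ok=d['z']>0
    r=np.zeros(z.shape,bool);r[reg[0]:reg[1],reg[2]:reg[3]]=1
    Q=G[r&ok]
    x,y,zz=Q.T
    m=(zz>.075)&(zz<.15)&(x<.61)
    A=Q[m]
    c=np.polyfit(A[:,0],A[:,1],1);print('rib n',m.sum(),'yaw',np.arctan(c[0]),'y at .565',np.polyval(c,.565),'ends',A[:,0].min(),A[:,0].max())
    for a in np.arange(.52,.66,.01):
        s=(abs(x-a)<.005)&(zz>.04)
        if s.sum()>5:
            hi=s&(zz>zz[s].max()-.012)
            print('x %.3f zmax %.3f y[%.4f %.4f] at top [%.4f %.4f] n%d'%(a,np.percentile(zz[s],98),np.percentile(y[s],1),np.percentile(y[s],99),y[hi].min(),y[hi].max(),hi.sum()))
    return Q
E
python3 - <<'E'
from meas import *
Q=rib('w4.npz',(98,206,232,276))
x,y,z=Q.T
s=(z>.12); print('back',np.percentile(x[s],[2,50,98]),np.percentile(y[s],[1,50,99]),np.percentile(z[s],[50,98]))
d=np.load('w4.npz');G=d['G'];im=d['img'].astype(int)
for v in (110,140,170,185,195,200): print(v,[tuple((1000*G[v,u]).astype(int).tolist()) for u in range(234,280,4)])
r=G[120:150,205:390].reshape(-1,3);print('jaw slide face scan');
for u in range(270,345,4): print(u,(1000*G[135,u]).astype(int).tolist(),end=' ')
k=G[125:152,360:383].reshape(-1,3);k=k[k[:,2]>.03];print('knob',np.percentile(k,[2,50,98],axis=0).round(4).tolist())
E
```

```text
rib n 687 yaw 0.0205326051571487 y at .565 0.23558190421917863 ends 0.5387550205324952 0.6099715705681974
x 0.520 zmax 0.060 y[0.2142 0.2562] at top [0.2141 0.2563] n189
x 0.530 zmax 0.070 y[0.2143 0.2566] at top [0.2309 0.2406] n64
x 0.540 zmax 0.080 y[0.2019 0.2569] at top [0.2297 0.2405] n76
x 0.550 zmax 0.091 y[0.2021 0.2574] at top [0.2298 0.2416] n78
x 0.560 zmax 0.100 y[0.2022 0.2566] at top [0.2299 0.2416] n89
x 0.570 zmax 0.110 y[0.2022 0.2568] at top [0.2300 0.2415] n93
x 0.580 zmax 0.120 y[0.2023 0.2572] at top [0.2300 0.2414] n100
x 0.590 zmax 0.130 y[0.2024 0.2577] at top [0.2303 0.2424] n97
x 0.600 zmax 0.140 y[0.2024 0.2581] at top [0.2314 0.2424] n108
x 0.610 zmax 0.150 y[0.2157 0.2584] at top [0.2315 0.2423] n107
x 0.620 zmax 0.156 y[0.2152 0.2582] at top [0.2150 0.2579] n290
x 0.630 zmax 0.156 y[0.2153 0.2577] at top [0.2153 0.2578] n68
back [0.58634802 0.61931388 0.62662392] [0.21529883 0.2362873  0.25767102] [0.14384645 0.15606542]
110 [(534, 202, 15), (534, 209, 14), (529, 215, 52), (529, 221, 53), (529, 226, 53), (528, 232, 62), (528, 237, 62), (529, 243, 52), (
[... 828 characters left out ...]
(619, 257, 144), (676, 278, 10)]
200 [(690, 203, 3), (691, 210, 0), (622, 218, 154), (621, 223, 154), (621, 228, 155), (621, 232, 155), (620, 237, 157), (621, 242, 154), (620, 246, 155), (621, 251, 154), (621, 256, 154), (686, 279, 9)]
jaw slide face scan
270 [564, 256, 52] 274 [570, 265, 24] 278 [570, 271, 22] 282 [570, 277, 23] 286 [569, 283, 24] 290 [570, 290, 22] 294 [570, 296, 21] 298 [569, 302, 22] 302 [564, 303, 48] 306 [562, 308, 55] 310 [562, 314, 53] 314 [562, 320, 53] 318 [561, 326, 54] 322 [561, 332, 54] 326 [561, 339, 50] 330 [561, 345, 52] 334 [560, 351, 53] 338 [562, 361, 41] 342 [562, 367, 42] knob [[0.5469, 0.3988, 0.0332], [0.5623, 0.4153, 0.0483], [0.5806, 0.4315, 0.0554]]
```

Call:
apply_moves(deltas=[[0.008,-0.001,0.02,0.01,1],[0.008,-0.001,0.022,0,1],[0.008,0,0.022,0,1],[0,0,0.022,0,1],[0,0,0.022,0,1],[0,0,0.022,0,1],[0,0,0.022,0,1],[0,0,0,0,1]])

```text
t: 11.6
tool_pos: [0.5599, 0.226, 0.1936]
tool_rot: [-0.015, 3.046, 0.058]
contact_force: [-0.7, -0.4, 0.2]
opening: 0.0854
```

```bash
cat > st.py <<'E'
from h import *
o=ctrl.get_obs();Rm=R.from_rotvec(o['tool_rot']).as_matrix()
print('t',o['t'],'tcp',o['tool_pos'].round(4),'yaw-pi %.4f'%((np.arctan2(Rm[1,0],Rm[0,0]))%(2*np.pi)-np.pi),'z',Rm[:,2].round(4),'F',o['contact_force'].round(2),'T',o['wrist_torque'].round(2),'op',round(o['opening'],4),'dq',o['dq'].round(3),'q',o['q'].round(3))
E
python3 st.py
```

```text
t 11.6 tcp [0.5599 0.226  0.1936] yaw-pi 0.0079 z [ 0.095   0.0385 -0.9947] F [-0.69 -0.4   0.19] T [-0.01 -0.02 -0.03] op 0.0854 dq [-0.002 -0.034 -0.039  0.001 -0.002  0.001] q [ 0.254 -0.038  1.77   0.014  1.308 -1.329]
```

Call:
apply_moves(deltas=[[0,0,0,0,1],[0,0,0,0,1],[0,0,0,0,1],[0,0,0,0,1],[0,0,0,0,1],[0,0,0,0,1],[0,0,0,0,1],[0,0,0,0,1]])

```text
t: 12.6
tool_pos: [0.5618, 0.2264, 0.1996]
tool_rot: [-0.014, 3.038, 0.061]
contact_force: [0.8, -0.6, 0.6]
opening: 0.0853
```

```bash
python3 st.py
```

```text
t 12.6 tcp [0.5618 0.2264 0.1996] yaw-pi 0.0074 z [ 0.1029  0.0405 -0.9939] F [ 0.75 -0.61  0.58] T [-0.01  0.02  0.02] op 0.0853 dq [-0.001  0.001  0.002  0.001  0.    -0.002] q [ 0.254 -0.043  1.765  0.014  1.309 -1.329]
```

Call:
apply_moves(deltas=[[0.005,0.003,0.014,-0.013,1],[0.005,0.002,0.018,0,1],[0,0,0.02,0,1],[0,0,0.02,0,1],[0,0,0.02,0,1],[0,0,0.018,0,1],[0,0,0.014,0,0.5],[0,0,0.006,0,0.2]])

```text
t: 13.6
tool_pos: [0.5629, 0.2365, 0.0569]
tool_rot: [-0.036, 3.043, 0.058]
contact_force: [-0.2, -0.2, 0.9]
opening: 0.0523
```

Run:
```python
import st
from h import *
wshot('w5')
```

```text
t 13.6 tcp [0.5629 0.2365 0.0569] yaw-pi 0.0217 z [ 0.0973  0.0388 -0.9945] F [-0.19 -0.16  0.87] T [-0.05  0.03 -0.05] op 0.0523 dq [-0.     0.082 -0.001  0.002 -0.094  0.001] q [ 0.271  0.123  1.849  0.013  1.065 -1.329]
t 13.6 tcp [0.5629 0.2365 0.0569] yaw -3.1199 tiltz [ 0.097  0.039 -0.994] q [ 0.27  0.12  1.85  0.01  1.07 -1.33] F [-0.2 -0.2  0.9] op 0.05229107573363275
```

View pics/w5.png

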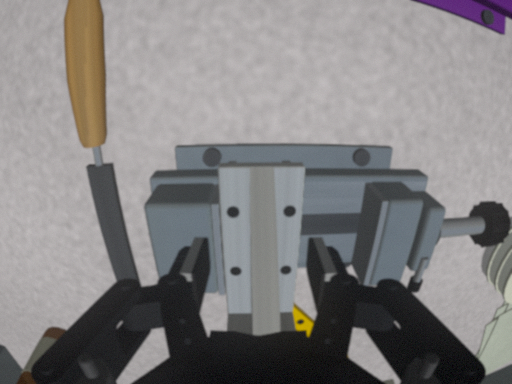

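Call:
apply_moves(deltas=[[0,0.001,-0.006,0,0],[0,0,-0.003,0,-0.4],[0,0,0,0,-1],[0,0,0,0,-1],[0,0,0,0,-1],[0,0,0,0,-1],[0,0,0,0,-1],[0,0,0,0,-1]], grip_force=70)

```text
t: 14.65
tool_pos: [0.5631, 0.2376, 0.0686]
tool_rot: [-0.036, 3.04, 0.059]
contact_force: [-0.1, 0.6, -0.6]
opening: 0.0108
```

```bash
python3 st.py
```

```text
t 14.65 tcp [0.5631 0.2376 0.0686] yaw-pi 0.0217 z [ 0.1006  0.0398 -0.9941] F [-0.12  0.6  -0.59] T [-0.05  0.11 -0.04] op 0.0108 dq [-0.001  0.002 -0.    -0.002 -0.001  0.   ] q [ 0.272  0.107  1.845  0.013  1.082 -1.327]
```

Call:
apply_moves(deltas=[[-0.001,0.002,-0.008,0,-1],[-0.001,0.002,-0.012,0,-1],[-0.001,0.001,-0.015,0,-1],[-0.002,0.001,-0.018,0,-1],[-0.002,0.001,-0.02,0,-1],[-0.002,0.001,-0.022,0,-1],[-0.002,0.001,-0.02,0,-1],[-0.001,0,-0.01,0,-1]])

```text
t: 15.65
tool_pos: [0.5614, 0.2421, 0.2031]
tool_rot: [-0.036, 3.041, 0.059]
contact_force: [0.0, 0.0, -3.2]
opening: 0.0107
```

Run:
```python
import st
from h import *
wshot('w6'); p=ctrl.get_image('side'); np.savez('s6.npz',G=grid(p),img=p['img']); save('s6.png',cv2.resize(p['img'][70:220,160:330],None,fx=4,fy=4))
```

```text
t 15.65 tcp [0.5614 0.2421 0.2031] yaw-pi 0.0217 z [ 0.0995  0.0396 -0.9942] F [ 0.03  0.01 -3.22] T [-0.03  0.2   0.04] op 0.0107 dq [-0.005 -0.066 -0.065 -0.002  0.155 -0.003] q [ 0.281 -0.03   1.747  0.011  1.318 -1.316]
t 15.65 tcp [0.5614 0.2421 0.2031] yaw -3.1198 tiltz [ 0.1    0.04  -0.994] q [ 0.28 -0.03  1.75  0.01  1.32 -1.32] F [ 0.   0.  -3.2] op 0.010697659436729803
```

View pics/s6.png

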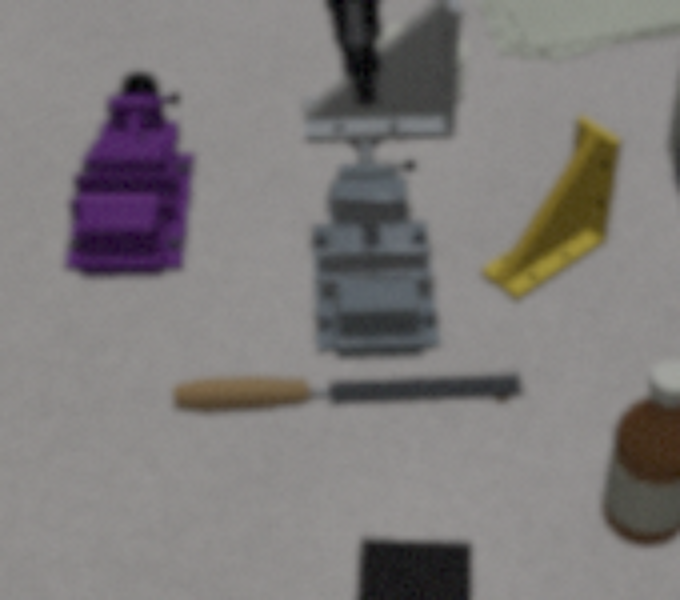

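View pics/w6.png

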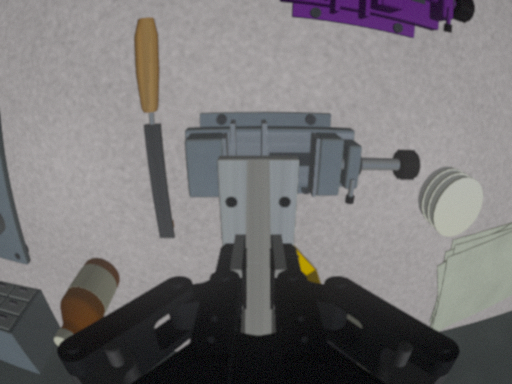

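```bash
cat > fb.py <<'E'
from h import *
def foot(f):
    d=np.load(f);G=d['G'];ok=d['z']>0
    L=[]
    for a,b,c,e in [(165,225,225,240),(165,225,278,292)]:
        L.append(G[a:b,c:e][ok[a:b,c:e]])
    Q=np.vstack(L);
    for i in range(3):
        A=np.c_[Q[:,:2],np.ones(len(Q))];s,*_=np.linalg.lstsq(A,Q[:,2],rcond=None);r=Q[:,2]-A@s;Q=Q[abs(r)<.004]
    print('foot plane slopes dz/dx %.4f dz/dy %.4f n %d rms %.4f'%(s[0],s[1],len(Q),r.std()),'x range',np.percentile(Q[:,0],[1,99]).round(4),'y',np.percentile(Q[:,1],[1,99]).round(4),'zmed',np.median(Q[:,2]).round(4))
    # whole foot pts
    N=G[150:250,210:305][ok[150:250,210:305]];N=N[abs(N[:,2]-np.c_[N[:,:2],np.ones(len(N))]@s)<.004]
    print('edge x min',np.percentile(N[:,0],[.5,2]).round(4),'y',np.percentile(N[:,1],[1,99]).round(4))
    rib=G[160:330,240:275][ok[160:330,240:275]];h=rib[:,2]-np.c_[rib[:,:2],np.ones(len(rib))]@s
    rib=rib[(h>.02)&(h<.1)]
    if len(rib)>50:
        c=np.polyfit(rib[:,0],rib[:,1],1);print('rib yaw',c[0].round(4),'y mid',np.median(rib[:,1]).round(4),len(rib), 'z-x',np.median(rib[:,2]-rib[:,0]).round(4))
    return s
E
python3 -c "
from fb import *
foot('w4.npz') if 0 else None
foot('w6.npz')"
```

```text
foot plane slopes dz/dx -0.0081 dz/dy 0.0325 n 1737 rms 0.0006 x range [0.5188 0.5552] y [0.2217 0.2592] zmed 0.1882
edge x min [0.5152 0.5156] y [0.2186 0.2617]
rib yaw 0.0177 y mid 0.2387 3810 z-x -0.3273
```

Call:
apply_moves(deltas=[[0.01,-0.02,-0.003,0,-1],[0.013,-0.04,-0.004,0,-1],[0.015,-0.045,-0.004,0,-1],[0.015,-0.045,-0.004,0.01,-1],[0.015,-0.045,-0.004,0.02,-1],[0.015,-0.045,-0.004,0.02,-1],[0.015,-0.045,-0.004,0.02,-1],[0.015,-0.04,-0.004,0.02,-1]])

```text
t: 16.75
tool_pos: [0.4402, -0.0911, 0.2013]
tool_rot: [0.096, 3.055, 0.064]
contact_force: [1.2, -0.7, -3.9]
opening: 0.0106
```

```bash
python3 st.py
```

```text
t 16.75 tcp [ 0.4402 -0.0911  0.2013] yaw-pi -0.0649 z [ 0.0859  0.0389 -0.9955] F [ 1.16 -0.67 -3.92] T [-0.1   0.22 -0.04] op 0.0106 dq [-0.828 -0.226  0.161  0.055  0.129 -0.656] q [-0.414 -0.43   2.084  0.071  1.425 -1.93 ]
```

Call:
apply_moves(deltas=[[0.004,-0.035,-0.002,0.008,-1],[0.004,-0.03,-0.002,0.005,-1],[0.003,-0.025,-0.002,0,-1],[0.003,-0.018,-0.001,0,-1],[0,-0.01,0,0,-1],[0,-0.005,0,0,-1],[0,0,0,0,-1],[0,0,0,0,-1]])

```text
t: 17.75
tool_pos: [0.4115, -0.217, 0.1947]
tool_rot: [0.125, 3.063, 0.071]
contact_force: [-0.4, -0.6, -3.5]
opening: 0.0107
```

Run:
```python
import st
from h import *
wshot('w7'); p=ctrl.get_image('side'); np.savez('s7.npz',G=grid(p),img=p['img']); save('s7.png',cv2.resize(p['img'][180:330,170:340],None,fx=4,fy=4))
import fb
fb.foot('w7.npz')
```

```text
t 17.75 tcp [ 0.4115 -0.217   0.1947] yaw-pi -0.0837 z [ 0.0769  0.0434 -0.9961] F [-0.37 -0.59 -3.46] T [-0.04  0.16 -0.  ] op 0.0107 dq [0.005 0.001 0.001 0.    0.    0.001] q [-0.696 -0.357  2.041  0.084  1.426 -2.196]
t 17.75 tcp [ 0.4115 -0.217   0.1947] yaw 3.0579 tiltz [ 0.077  0.043 -0.996] q [-0.7  -0.36  2.04  0.08  1.43 -2.2 ] F [-0.4 -0.6 -3.5] op 0.010690460424091759
foot plane slopes dz/dx -0.0314 dz/dy 0.0466 n 1732 rms 0.0006 x range [0.3679 0.4056] y [-0.2358 -0.1975] zmed 0.1806
edge x min [0.364 0.365] y [-0.2388 -0.1943]
rib yaw -0.0821 y mid -0.2202 3808 z-x -0.1861
```

View pics/s7.png

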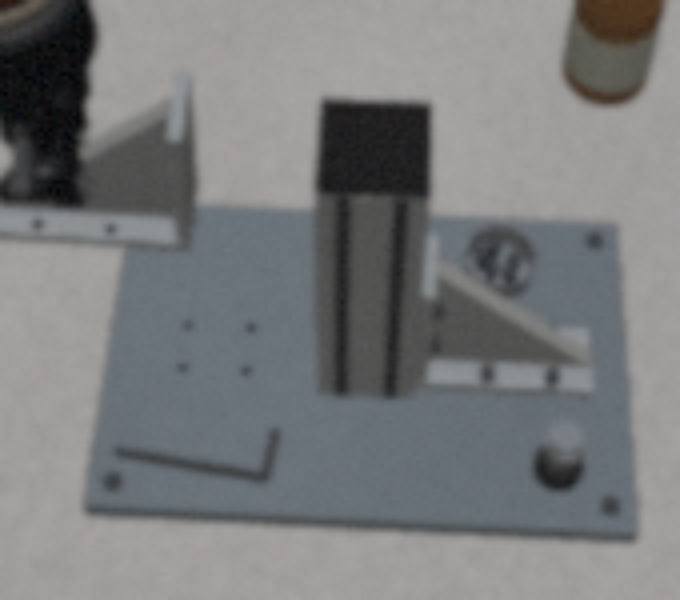

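View pics/w7.png

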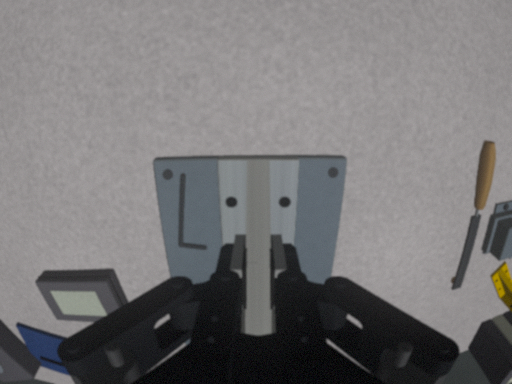

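Run:
```python
from h import *
d=np.load('w7.npz');G=d['G'];ok=d['z']>0
m=ok&(abs(G[...,2]-.022)<.008);m[:150]=0;m[260:]=0
for v in (165,175,185,195,205,215,225):
    u=np.where(m[v])[0]; u=u[(u>150)&(u<350)]
    a,b=G[v,u.min()],G[v,u.max()]
    c=(a+b)/2; L=b-a; print(v,u.min(),u.max(),a.round(4),b.round(4),'mid',c.round(4),'w',np.hypot(*L[:2]).round(4),'yaw',np.arctan2(-L[0],L[1]).round(4),'y pred', (-.2282-.083*(c[0]-.5447)).round(4))
fe=[G[v,u] for u in list(range(165,215,4))+list(range(300,340,4)) for v in [np.where(m[:,u])[0].min()]]
fe=np.array(fe);c=np.polyfit(fe[:,1],fe[:,0],1);print('front edge slope',c[0],'x at y=-.215',np.polyval(c,-.2170),'z',np.median(fe[:,2]))
```

```text
165 153 345 [ 0.4066 -0.3279  0.0216] [ 0.4273 -0.1123  0.0234] mid [ 0.417  -0.2201  0.0225] w 0.2165 yaw -0.0956 y pred -0.2176
175 155 345 [ 0.4186 -0.3279  0.0217] [ 0.4399 -0.1116  0.0221] mid [ 0.4292 -0.2197  0.0219] w 0.2173 yaw -0.0986 y pred -0.2186
185 156 344 [ 0.4299 -0.3284  0.0237] [ 0.4524 -0.1124  0.0217] mid [ 0.4412 -0.2204  0.0227] w 0.2172 yaw -0.104 y pred -0.2196
195 157 342 [ 0.4427 -0.3303  0.0224] [ 0.4647 -0.1148  0.0224] mid [ 0.4537 -0.2225  0.0224] w 0.2167 yaw -0.1018 y pred -0.2206
205 158 341 [ 0.455  -0.3315  0.0234] [ 0.4778 -0.1155  0.0223] mid [ 0.4664 -0.2235  0.0228] w 0.2172 yaw -0.1053 y pred -0.2217
215 159 340 [ 0.4678 -0.3331  0.0238] [ 0.4918 -0.116   0.0213] mid [ 0.4798 -0.2245  0.0226] w 0.2185 yaw -0.1101 y pred -0.2228
225 161 338 [ 0.4819 -0.334   0.0228] [ 0.5043 -0.1187  0.0236] mid [ 0.4931 -0.2264  0.0232] w 0.2165 yaw -0.1036 y pred -0.2239
front edge slope 0.08565510375022445 x at y=-.215 0.4094512142283094 z 0.014824098985060014
```

```bash
cat > tow.py <<'E'
import sys
from h import *
o=ctrl.get_obs();Rm=R.from_rotvec(o['tool_rot']).as_matrix()
print((Rm.T@np.array([float(a) for a in sys.argv[1:4]])).round(4))
E
python3 tow.py 0.0565 -0.0062 -0.137; python3 tow.py .01 -.0008 0;  python3 tow.py 0 0 -.01
```

```text
[-0.0466 -0.0084  0.1405]
[-0.01    0.      0.0007]
[ 0.0007 -0.0005  0.01  ]
```

Call:
apply_moves(deltas=[[-0.004,-0.001,0.015,0,-1],[-0.007,-0.001,0.022,0,-1],[-0.007,-0.001,0.024,0,-1],[-0.007,-0.001,0.024,0,-1],[-0.007,-0.001,0.022,0,-1],[-0.007,-0.001,0.018,0,-1],[-0.005,-0.001,0.01,0,-1],[-0.002,-0.001,0.004,0,-1]])

```text
t: 18.85
tool_pos: [0.4696, -0.2202, 0.0496]
tool_rot: [0.121, 3.065, 0.074]
contact_force: [-0.3, 0.9, -3.5]
opening: 0.0114
```

```bash
python3 - <<'E'
import st
from h import *
wshot('w8'); p=ctrl.get_image('side'); np.savez('s8.npz',G=grid(p),img=p['img']); save('s8.png',cv2.resize(p['img'][180:330,170:340],None,fx=4,fy=4))
import fb
fb.foot('w8.npz')
E
python3 tow.py 0.01 -0.0008 -0.0; python3 tow.py 0 -0.001 -0.010
```

```text
t 18.85 tcp [ 0.4696 -0.2202  0.0496] yaw-pi -0.0807 z [ 0.0751  0.045  -0.9962] F [-0.25  0.89 -3.5 ] T [-0.08  0.18  0.01] op 0.0114 dq [ 0.01   0.104 -0.036  0.    -0.072  0.004] q [-0.626 -0.042  2.033  0.09   1.118 -2.156]
t 18.85 tcp [ 0.4696 -0.2202  0.0496] yaw 3.0609 tiltz [ 0.075  0.045 -0.996] q [-0.63 -0.04  2.03  0.09  1.12 -2.16] F [-0.3  0.9 -3.5] op 0.011377719339932785
foot plane slopes dz/dx -0.0315 dz/dy 0.0495 n 1732 rms 0.0006 x range [0.426  0.4638] y [-0.2389 -0.2007] zmed 0.0355
edge x min [0.4222 0.423 ] y [-0.242  -0.1975]
rib yaw -0.0795 y mid -0.2234 3814 z-x -0.3893
[-0.01   -0.      0.0007]
[ 0.0006 -0.0015  0.0099]
```

View pics/s8.png

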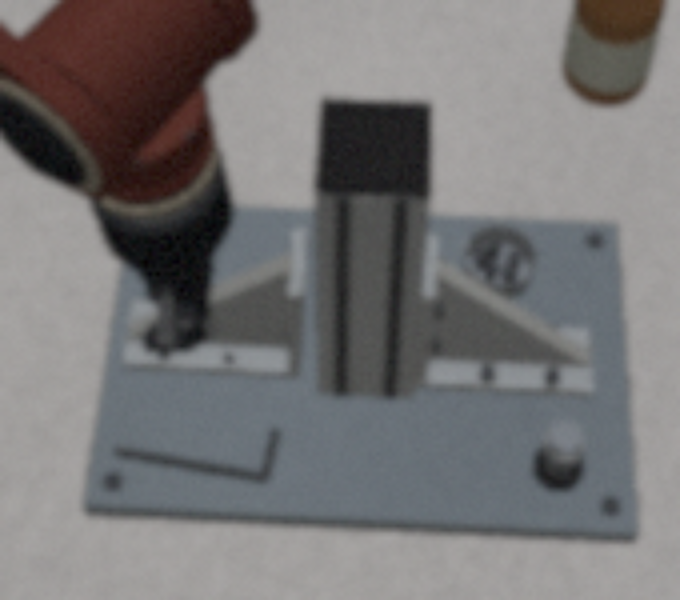

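View pics/w8.png

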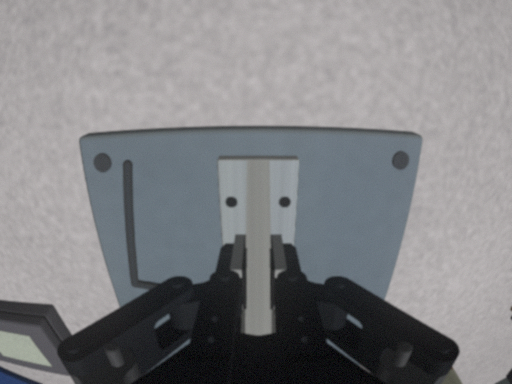

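Call:
apply_moves(deltas=[[0,-0.001,0.002,0.003,-1],[0,0,0.002,0,-1],[0,0,0.002,0,-1],[0,0,0.002,0,-1],[0,0,0.003,0,-1],[0,0,0.003,0,-1],[0,0,0.003,0,-1],[0,0,0.003,0,-1]])

```text
t: 19.95
tool_pos: [0.4755, -0.2247, 0.0476]
tool_rot: [0.122, 3.056, 0.064]
contact_force: [-7.5, 3.7, 9.7]
opening: 0.0108
```

Run:
```python
import st
from h import *
wshot('w9')
import fb
fb.foot('w9.npz')
```

```text
t 19.95 tcp [ 0.4755 -0.2247  0.0476] yaw-pi -0.0817 z [ 0.0839  0.0387 -0.9957] F [-7.51  3.74  9.69] T [0.53 0.8  0.12] op 0.0108 dq [ 0.003  0.015 -0.012  0.001 -0.017 -0.002] q [-0.626 -0.028  2.023  0.09   1.103 -2.156]
t 19.95 tcp [ 0.4755 -0.2247  0.0476] yaw 3.0599 tiltz [ 0.084  0.039 -0.996] q [-0.63 -0.03  2.02  0.09  1.1  -2.16] F [-7.5  3.7  9.7] op 0.010846410832564773
foot plane slopes dz/dx -0.0158 dz/dy 0.0419 n 1735 rms 0.0006 x range [0.4322 0.4699] y [-0.2436 -0.2053] zmed 0.0332
edge x min [0.4284 0.4293] y [-0.2467 -0.2022]
rib yaw -0.0777 y mid -0.2278 3804 z-x -0.3971
```

Call:
apply_moves(deltas=[[0.0005,0.002,0.004,0,-1],[0.0005,0.002,0.005,0,-1],[0.0005,0.002,0.006,0,-1],[0.0005,0.002,0.007,0,-1],[0.0005,0.002,0.007,0,-1],[0.0005,0.002,0.007,0,-1],[0.0005,0.002,0.007,0,-1],[0.0005,0.002,0.007,0,-1]])

```text
t: 21.0
tool_pos: [0.4795, -0.2243, 0.046]
tool_rot: [0.115, 3.067, 0.026]
contact_force: [-28.9, 6.0, 38.4]
opening: 0.0108
```

Run:
```python
import st
from h import *
wshot('w10')
import fb
fb.foot('w10.npz')
```

```text
t 21.0 tcp [ 0.4795 -0.2243  0.046 ] yaw-pi -0.0754 z [ 0.073   0.0143 -0.9972] F [-28.89   6.04  38.36] T [ 0.84  3.23 -0.27] op 0.0108 dq [ 0.017  0.007 -0.01  -0.036  0.01   0.032] q [-0.607 -0.019  2.017  0.06   1.093 -2.129]
t 21.0 tcp [ 0.4795 -0.2243  0.046 ] yaw 3.0662 tiltz [ 0.073  0.014 -0.997] q [-0.61 -0.02  2.02  0.06  1.09 -2.13] F [-28.9   6.   38.4] op 0.010837661578804154
foot plane slopes dz/dx -0.0027 dz/dy 0.0159 n 1733 rms 0.0006 x range [0.4362 0.4735] y [-0.2436 -0.2053] zmed 0.0315
edge x min [0.4327 0.4336] y [-0.2466 -0.2019]
rib yaw -0.0733 y mid -0.2266 3817 z-x -0.4023
```

Call:
apply_moves(deltas=[[0.003,0.003,0.003,0.002,-1],[0.002,0.003,0.004,0.002,-1],[0.001,0.003,0.005,0.002,-1],[0.001,0.003,0.005,0.002,-1],[0.001,0.003,0.005,0.002,-1],[0.001,0.003,0.005,0.002,-1],[0.001,0.003,0.005,0,-1],[0.001,0.003,0.005,0,-1]])

```text
t: 22.05
tool_pos: [0.4798, -0.222, 0.046]
tool_rot: [0.126, 3.06, -0.037]
contact_force: [-19.1, -1.1, 27.0]
opening: 0.0106
```

Run:
```python
import st
from h import *
wshot('w11')
import fb
fb.foot('w11.npz')
```

```text
t 22.05 tcp [ 0.4798 -0.222   0.046 ] yaw-pi -0.0815 z [ 0.0772 -0.0276 -0.9966] F [-19.07  -1.12  27.  ] T [ 0.3   2.55 -0.11] op 0.0106 dq [ 0.02  -0.008  0.004 -0.043 -0.013  0.036] q [-0.585 -0.036  2.033  0.022  1.064 -2.083]
t 22.05 tcp [ 0.4798 -0.222   0.046 ] yaw 3.0601 tiltz [ 0.077 -0.028 -0.997] q [-0.58 -0.04  2.03  0.02  1.06 -2.08] F [-19.1  -1.1  27. ] op 0.010585024707632455
foot plane slopes dz/dx -0.0068 dz/dy -0.0140 n 1733 rms 0.0006 x range [0.4365 0.4737] y [-0.2419 -0.2034] zmed 0.0314
edge x min [0.4328 0.4338] y [-0.2447 -0.2001]
rib yaw -0.0458 y mid -0.2234 3792 z-x -0.4025
```

```bash
cat >> fb.py <<'E'
def rel(f):
    d=np.load(f);G=d['G'];ok=d['z']>0
    def fit(boxes):
        Q=np.vstack([G[a:b,c:e][ok[a:b,c:e]] for a,b,c,e in boxes])
        for i in range(4):
            A=np.c_[Q[:,:2],np.ones(len(Q))];s,*_=np.linalg.lstsq(A,Q[:,2],rcond=None);r=Q[:,2]-A@s;Q=Q[abs(r)<.003]
        return s,Q
    sp,Qp=fit([(165,270,145,205),(165,270,315,375)])
    sf,Qf=fit([(165,225,225,240),(165,225,278,292)])
    c=Qf.mean(0); 
    print(f,'plate',sp[:2].round(4),'foot',sf[:2].round(4),'diff',(sf-sp)[:2].round(4),'foot top above plate mm',(1000*(c[2]-np.r_[c[:2],1]@sp)).round(2))
    K=G[150:230,212:303][ok[150:230,212:303]];K=K[abs(K[:,2]-np.c_[K[:,:2],np.ones(len(K))]@sf)<.003]
    out=[]
    for v in range(170,225,3):
        g=G[v,205:312];o=ok[v,205:312]&(abs(g[:,2]-np.c_[g[:,:2],np.ones(len(g))]@sf)<.004);g=g[o]
        pm=(abs(G[v,:,2]-np.c_[G[v,:,:2],np.ones(512)]@sp)<.005)&ok[v]; u=np.where(pm)[0];u=u[(u>60)&(u<450)]
        out.append(np.r_[(g[0]+g[-1])[:2]/2,(G[v,u[0]]+G[v,u[-1]])[:2]/2])
    out=np.array(out);cf=np.polyfit(out[:,0],out[:,1],1);cp=np.polyfit(out[:,2],out[:,3],1)
    x=out[:,0].mean();print('  foot yaw %.4f plate yaw %.4f lateral foot-plate at x=%.3f: %.4f, at heel %.4f'%(cf[0],cp[0],x,np.polyval(cf,x)-np.polyval(cp,x),np.polyval(cf,.5447)-np.polyval(cp,.5447)))
E
python3 -c "
from fb import *
for i in (8,9,10,11): rel('w%d.npz'%i)"
```

```text
w8.npz plate [-0.0005 -0.0005] foot [-0.0315  0.0495] diff [-0.031  0.05 ] foot top above plate mm 12.46
  foot yaw -0.0782 plate yaw -0.0847 lateral foot-plate at x=0.446: 0.0018, at heel 0.0025
w9.npz plate [-0.0004 -0.0006] foot [-0.0158  0.0419] diff [-0.0154  0.0425] foot top above plate mm 10.14
  foot yaw -0.0843 plate yaw -0.0760 lateral foot-plate at x=0.452: -0.0020, at heel -0.0028
w10.npz plate [-0.0005 -0.0005] foot [-0.0027  0.0159] diff [-0.0021  0.0164] foot top above plate mm 8.42
  foot yaw -0.0834 plate yaw -0.0872 lateral foot-plate at x=0.456: -0.0017, at heel -0.0013
w11.npz plate [-0.0004 -0.0006] foot [-0.0068 -0.014 ] diff [-0.0063 -0.0134] foot top above plate mm 8.33
  foot yaw -0.0871 plate yaw -0.0982 lateral foot-plate at x=0.456: 0.0000, at heel 0.0010
```

View pics/w11.png

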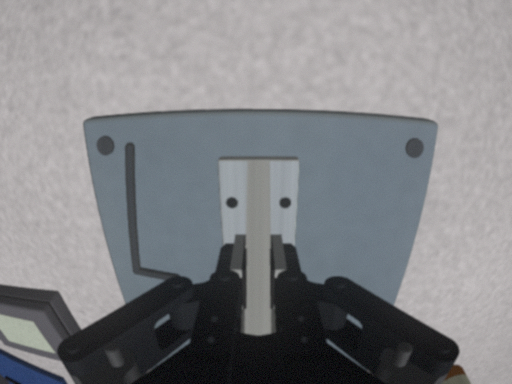

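Call:
apply_moves(deltas=[[0.002,-0.001,0.005,-0.002,-1],[0.002,-0.0015,0.006,0,-1],[0.0015,-0.0015,0.006,0,-1],[0.001,-0.0015,0.006,0,-1],[0.001,-0.001,0.006,0,-1],[0.001,-0.001,0.006,0,-1],[0.001,0,0.006,0,-1],[0.001,0,0.006,0,-1]])

```text
t: 23.1
tool_pos: [0.4796, -0.2222, 0.0457]
tool_rot: [0.117, 3.07, 0.008]
contact_force: [-25.0, 12.2, 38.5]
opening: 0.0108
```

Run:
```python
import st
from h import *
wshot('w12')
import fb
fb.rel('w12.npz')
```

```text
t 23.1 tcp [ 0.4796 -0.2222  0.0457] yaw-pi -0.0765 z [ 0.0692  0.0028 -0.9976] F [-24.99  12.21  38.52] T [1.44 2.56 0.09] op 0.0108 dq [ 0.002  0.01  -0.011 -0.003  0.018 -0.009] q [-0.597 -0.022  2.02   0.047  1.088 -2.112]
t 23.1 tcp [ 0.4796 -0.2222  0.0457] yaw 3.0651 tiltz [ 0.069  0.003 -0.998] q [-0.6  -0.02  2.02  0.05  1.09 -2.11] F [-25.   12.2  38.5] op 0.010770451784912908
w12.npz plate [-0.0006 -0.0005] foot [-0.0014  0.0002] diff [-0.0007  0.0007] foot top above plate mm 8.08
  foot yaw -0.0838 plate yaw -0.0761 lateral foot-plate at x=0.456: -0.0000, at heel -0.0007
```

Call:
apply_moves(deltas=[[0.001,0,0.005,0,-1],[0.001,0,0.005,0,-1],[0.001,0,0.005,0,-1],[0.001,0,0.005,0,-1],[0.001,0,0.005,0,-1],[0.001,0,0.005,0,-1],[0.001,0,0.005,0,-1],[0.001,0,0.005,0,-1]])

```text
t: 24.15
tool_pos: [0.4795, -0.2221, 0.0457]
tool_rot: [0.109, 3.076, 0.017]
contact_force: [-19.4, 11.4, 30.5]
opening: 0.0108
```

Run:
```python
import st
from h import *
wshot('w13')
import fb
fb.rel('w13.npz')
```

```text
t 24.15 tcp [ 0.4795 -0.2221  0.0457] yaw-pi -0.0711 z [ 0.0636  0.0085 -0.9979] F [-19.36  11.4   30.52] T [ 0.96  1.95 -0.14] op 0.0108 dq [-0.002  0.004 -0.005 -0.001  0.008 -0.007] q [-0.598 -0.018  2.015  0.048  1.096 -2.119]
t 24.15 tcp [ 0.4795 -0.2221  0.0457] yaw 3.0705 tiltz [ 0.064  0.009 -0.998] q [-0.6  -0.02  2.02  0.05  1.1  -2.12] F [-19.4  11.4  30.5] op 0.01080614731736943
w13.npz plate [-0.0005 -0.0005] foot [-0.0059  0.0003] diff [-0.0054  0.0007] foot top above plate mm 8.1
  foot yaw -0.0836 plate yaw -0.0889 lateral foot-plate at x=0.456: 0.0001, at heel 0.0005
```

Call:
apply_moves(deltas=[[-0.001,0,0.003,0.003,-1],[-0.002,0,0.002,0.003,-1],[-0.003,0,0.002,0.002,-1],[-0.003,0,0.002,0,-1],[-0.003,0,0.002,0,-1],[-0.003,0,0.002,0,-1],[-0.002,0,0.003,0,-1],[-0.002,0,0.003,0,-1]])

```text
t: 25.2
tool_pos: [0.4788, -0.222, 0.0453]
tool_rot: [-0.11, -3.138, -0.026]
contact_force: [-24.3, 8.2, 26.9]
opening: 0.0105
```

Run:
```python
import st
from h import *
wshot('w14')
import fb
fb.rel('w14.npz')
fb.foot('w14.npz')
p=ctrl.get_image('side'); np.savez('s14.npz',G=grid(p),img=p['img']); save('s14.png',cv2.resize(p['img'][180:330,170:340],None,fx=4,fy=4))
```

```text
t 25.2 tcp [ 0.4788 -0.222   0.0453] yaw-pi -0.0700 z [-7.000e-04  1.690e-02 -9.999e-01] F [-24.26   8.19  26.91] T [ 0.47  2.52 -0.04] op 0.0105 dq [ 0.012  0.034 -0.036 -0.028  0.055  0.02 ] q [-0.583  0.021  1.976  0.015  1.154 -2.089]
t 25.2 tcp [ 0.4788 -0.222   0.0453] yaw 3.0716 tiltz [-0.001  0.017 -1.   ] q [-0.58  0.02  1.98  0.01  1.15 -2.09] F [-24.3   8.2  26.9] op 0.01052424914953157
w14.npz plate [-0.0007 -0.0006] foot [-0.0014  0.0038] diff [-0.0007  0.0044] foot top above plate mm 8.07
  foot yaw -0.0828 plate yaw -0.0816 lateral foot-plate at x=0.455: 0.0001, at heel 0.0000
foot plane slopes dz/dx -0.0014 dz/dy 0.0038 n 1735 rms 0.0006 x range [0.4352 0.4718] y [-0.2413 -0.2029] zmed 0.0311
edge x min [0.4331 0.434 ] y [-0.2448 -0.2002]
rib yaw -0.0683 y mid -0.2244 3780 z-x -0.4027
```

View pics/s14.png

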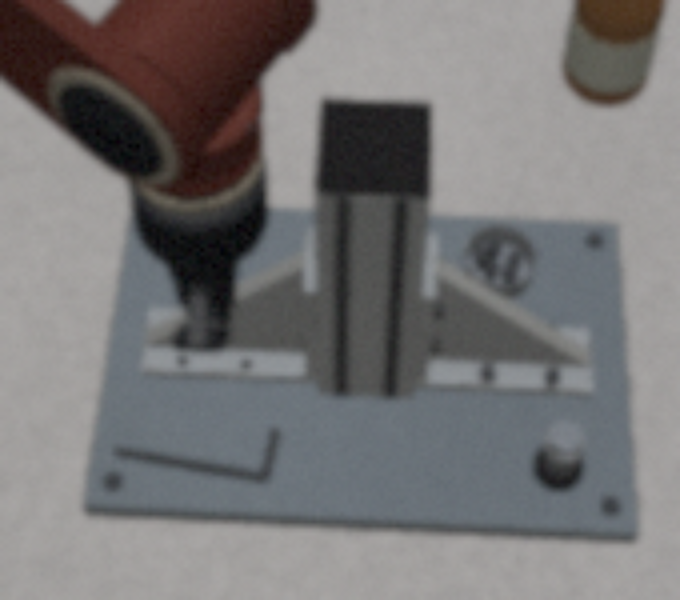

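Call:
apply_moves(deltas=[[-0.0015,0,0.004,0.002,-1],[-0.0015,0,0.004,0.002,-1],[-0.0015,0,0.004,0,-1],[-0.0015,0,0.004,0,-1],[-0.0015,0,0.004,0,-1],[-0.0015,0,0.004,0,-1],[-0.0015,0,0.004,0,-1],[-0.0015,0,0.004,0,-1]])

```text
t: 26.3
tool_pos: [0.4783, -0.222, 0.045]
tool_rot: [-0.107, -3.089, -0.034]
contact_force: [-23.4, 10.2, 29.2]
opening: 0.0109
```

Run:
```python
import st
from h import *
wshot('w15')
import fb
fb.rel('w15.npz')
fb.foot('w15.npz')
for i in range(3):
    ctrl.get_image('side')
o=ctrl.get_obs(); print(o['tool_pos'].round(4),o['contact_force'].round(1),o['dq'].round(3))
p=ctrl.get_image('top');save('top15.png',p['img'])
```

```text
t 26.3 tcp [ 0.4783 -0.222   0.045 ] yaw-pi -0.0687 z [-0.0501  0.0236 -0.9985] F [-23.44  10.19  29.16] T [ 0.57  2.53 -0.12] op 0.0109 dq [ 0.011  0.028 -0.027 -0.023  0.044  0.016] q [-0.572  0.052  1.946 -0.008  1.199 -2.07 ]
t 26.3 tcp [ 0.4783 -0.222   0.045 ] yaw 3.0729 tiltz [-0.05   0.024 -0.998] q [-0.57  0.05  1.95 -0.01  1.2  -2.07] F [-23.4  10.2  29.2] op 0.010862666032733967
w15.npz plate [-0.0003 -0.0006] foot [-0.0007  0.0028] diff [-0.0004  0.0034] foot top above plate mm 8.16
  foot yaw -0.0793 plate yaw -0.0843 lateral foot-plate at x=0.454: -0.0000, at heel 0.0004
foot plane slopes dz/dx -0.0007 dz/dy 0.0028 n 1729 rms 0.0006 x range [0.4342 0.4706] y [-0.2413 -0.2026] zmed 0.0313
edge x min [0.4332 0.4341] y [-0.2447 -0.2004]
rib yaw -0.0715 y mid -0.2246 3774 z-x -0.4027
[ 0.4783 -0.222   0.045 ] [-22.1   9.8  28.2] [ 0.001  0.001 -0.001  0.001 -0.001 -0.002]
```

View pics/top15.png

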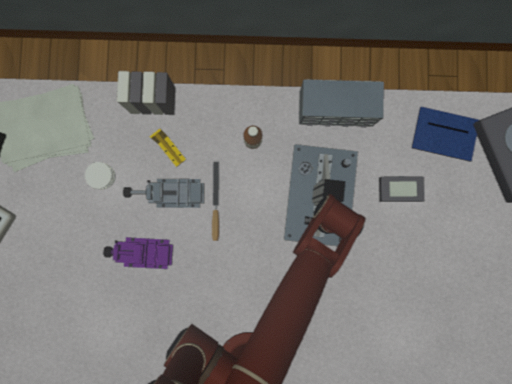

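```bash
python3 -c "
from station import ctrl
print(ctrl.finish_job())
o=ctrl.get_obs();print(o['t'],o['tool_pos'].round(4),o['contact_force'].round(1),o['opening'])"
```

```text
the job is handed in; nothing more can be done
None
the job is handed in; nothing more can be done
```

I opened the vise jaw by about 45–48 mm with the knob, lifted the bracket out and pressed it into the front corner of the camera stand. I handed the job in at about 26.5 s with the gripper still holding and pressing; the system gives no verdict.

**Last checks before handing in:**
- **Foot:** it sits flat on the plate to within 0.004 rad, and its top measures 8.1–8.2 mm above the plate (the foot is 8 mm thick).
- **Centring:** the bracket is within about 1 mm of the plate's centre line.
- **Turn:** the bracket's yaw reads -0.079 to -0.084 rad against about -0.083 rad for the stand.
- **Force:** the wrist reads about 28 N down and 22 N back, and the arm is at rest. An extra backward push pitched the tool but did not move the foot, so the back is against the column.
- **Surroundings:** the last top picture shows the jaw still open and the other items where they were.

**Unexpected or less certain:**
- **Tool tilt:** the tool had tilted by up to 0.11 rad by the time it gripped the bracket, so the bracket arrived rolled by about 0.05 rad. Pressing it down straightened it after one small overshoot.
- **Wrong direction:** one early move went sideways the wrong way, over free bench, and touched nothing.
- **Sideways load:** about 10 N remained at the end.
- **Force split:** I could not separate the column's share of the backward force from friction on the plate.
- **Rib yaw:** a rougher check on the rib gave a yaw of -0.072 rad, about 0.01 off the foot measurement.

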